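Run a fingertip along the notebook's clasps to shut its binding

ROBOT

A 7-joint arm with a two-finger parallel gripper is mounted at the origin on the work surface. World frame = base frame: x ahead of the robot, y to its left, z up, the work surface at z = 0. Lengths are in m, angles in rad, forces in N, time in s.
With the tool pointing down it reaches from about 0.425 to 1.025 m from the base axis. Payload 3.6 kg.
Tool frame: the origin (TCP) lies midway between the tips of the shut fingers; the grasp point (between the pads) lies 19 mm behind it (env.grip_point_offset is the distance from the TCP to the grasp point, in m); z points along the fingers, y is the line along which they close (so a half turn about z gives the same grasp; the last joint's range is limited). The gripper opens to 85 mm and grips with 20 to 120 N. Pads are 22 mm wide; open, the fingers measure 114 mm over their backs; the gripper's body (76 mm by 85 mm) begins 54 mm behind the grasp point. The pads swing forward as they close: fully open they stand 13 mm farther back than shut.
Start: joints at [-1.248, 0.591, 0.048, 1.609, -0.033, 0.943, -0.034], TCP at [0.293, 0.663, 0.231] pointing down, gripper open.
Joint ranges: [-2.69, 2.69], [-0.47, 2.24], [-1.27, 1.36], [0.19, 2.51], [-1.53, 4.68], [0.08, 2.07], [-3.09, 3.09]. Speed limits (rad/s): [2.57, 2.57, 3.14, 3.14, 3.14, 3.14, 3.14].

INTERFACE

Orientations are given as a unit quaternion [w, x, y, z].
In Python, from plant import env, viewer, ticket, finder gives the robot as it stands. The module is installed in compiled form; this text tells all that it offers.
- The arm moves only by the tool step_arm, never from a script. Its argument "series" is a list of rows, each a list of 6 numbers: the shift along the tool's x, y, z in units of 0.025 m (1.0 is 0.025 m), then the turn, a rotation vector about the tool's x, y, z in units of 5 degrees (1.0 is 5 degrees). A call has exactly 10 rows; each row shifts and turns the commanded pose from where the row before left it, along the tool's axes as they then stand; what a row does not reach is not made up. A row lasts 1/10 s, in which the tool goes at most 50 mm and 8.59 degrees, less where a joint would pass 70% of its speed; a pose out of reach is approached as far as the arm can. A call with a number of a shift or a turn outside -1 to 1 is refused whole. A call with a gripper value outside its range is refused whole. "grip" is the closure in counts, from 0 (fully open) to 255 (shut), set as the call begins (left out, the last holds). The fingers move at their own pace and stop on an object; the grip force is fixed at half the most. Time passes only in rows, so rows that do not move let the fingers close, or fill a call up. It gives the time, the measured TCP pose, the force, the opening and the grip force at its end, in the units of the state.
- env.state(): the state, without advancing time (a new reading comes with each control period).
- viewer.get_image(name): name is "scene" or "top"; returns the picture (480x640x3 uint8, red, green, blue); there is no depth.
- viewer.camera_model(name): a dict with "camera_matrix" (3x3 intrinsics, pixels), "D" ([k1, k2, p1, p2, k3] as OpenCV has them; the pictures are not rectified), "rvec" (rotation vector, rad) and "tvec" (3), from world to camera coordinates, as OpenCV has them. Camera axes: x right, y down, z forward; pixel columns grow to the right and rows downward; lengths in m; the calibration is good to about 2 mm. A picture is of the moment at which its call begins. camera_model takes no time and is no camera call.
- ticket.job_done(): hands the job in; it is judged then, once.
Trained networks look in the newest picture that a camera, given by its name, has taken for a name from the list of things; names that differ only in an ending like _2 or _b are one class to them, and where a whole thing is asked for, a point or a joint stands for the part that bears it (a point fixed in the world has none). Each returns a list of dicts, best first, with "score" (0 to 1); they miss things now and then, are a little off and sometimes report something else, mostly with a low value. They report only what shows in the picture. A call takes as long as a camera call.
- finder.search_frame(camera, target): "bbox" ([centre column, centre row, width, height] in pixels, round what is visible of it).
The state is a dict: "clock": time; "joints": joint angles; "dq": joint speeds; "tau": joint torques, N m; "tool_pos": TCP position; "ee_rot": TCP orientation; "contact_force": force on the tool from outside, world axes, zero at the start; "moment": the same for the moment, N m; "gripper_width": opening from 0.0 (shut) to 1.0 (fully open); "grasp_force": force on a finger pad.
Only numpy, scipy, OpenCV 4.12 (cv2) and the standard library are available. Lean on these libraries where they do the work, as an engineer would, in place of code of your own. Each camera call takes 0.05 s, during which the arm holds its last target. There are 200 camera calls.

TASK

Shut the notebook's binding: run the fingertips lightly along the row of six little steel clasps on its rail, starting at the end where the first clasp is hinged and going the way the clasps lean, so that they all fold down flat in a run from the first to the last. Nothing is to be picked up: do not lift the notebook or push it out of place, and leave the other things on and around it where they are.

Things in the scene. Friction and masses are not known exactly. Their poses are not given: they have to be found in the camera images.
- notebook: A5 notebook lying flat and loose on the desk at any yaw: pink cover, white pages, 148 mm (its x) by 210 (its y) by 20 thick, 0.7 kg. Origin at the centre of its underside, z up. A dark steel binding rail, 26 mm wide, 204 long, 4 high (top 24 mm above the desk), runs along its y at x = -52 mm and carries six bare steel clasps in a row.
- row_start (a point): point on the rail's centre line above the hinge of the first clasp, at the height of the top face of a shut clasp (27.7 mm above the desk). The clasps' hinges follow from here every 30 mm towards row_end, along the notebook's +y. Site axes are the notebook's.
- row_end (a point): point on the rail's centre line at the free end of the last clasp when shut, same height; 174 mm from row_start along the notebook's +y.
- clasp0 (a joint): angle of clasp 0 (the first of the row, at its start end), rad: 0 = flat on the rail (its stop), 1.25 = most open. Steel flap 18 mm wide, 24 long, 2.6 thick, hinged across the row 0 mm from row_start; its free end leans towards row_end, and it folds down when pushed that way or pressed from above. Light friction hinge (about 0.3 N at mid-flap, more near the hinge), no spring: stays where left.
- clasp1 (a joint): angle of clasp 1, rad: 0 = flat on the rail (its stop), 1.25 = most open. Steel flap 18 mm wide, 24 long, 2.6 thick, hinged across the row 30 mm from row_start; its free end leans towards row_end, and it folds down when pushed that way or pressed from above. Light friction hinge (about 0.3 N at mid-flap, more near the hinge), no spring: stays where left.
- clasp2 (a joint): angle of clasp 2, rad: 0 = flat on the rail (its stop), 1.25 = most open. Steel flap 18 mm wide, 24 long, 2.6 thick, hinged across the row 60 mm from row_start; its free end leans towards row_end, and it folds down when pushed that way or pressed from above. Light friction hinge (about 0.3 N at mid-flap, more near the hinge), no spring: stays where left.
- clasp3 (a joint): angle of clasp 3, rad: 0 = flat on the rail (its stop), 1.25 = most open. Steel flap 18 mm wide, 24 long, 2.6 thick, hinged across the row 90 mm from row_start; its free end leans towards row_end, and it folds down when pushed that way or pressed from above. Light friction hinge (about 0.3 N at mid-flap, more near the hinge), no spring: stays where left.
- clasp4 (a joint): angle of clasp 4, rad: 0 = flat on the rail (its stop), 1.25 = most open. Steel flap 18 mm wide, 24 long, 2.6 thick, hinged across the row 120 mm from row_start; its free end leans towards row_end, and it folds down when pushed that way or pressed from above. Light friction hinge (about 0.3 N at mid-flap, more near the hinge), no spring: stays where left.
- clasp5 (a joint): angle of clasp 5 (the last of the row), rad: 0 = flat on the rail (its stop), 1.25 = most open. Steel flap 18 mm wide, 24 long, 2.6 thick, hinged across the row 150 mm from row_start; its free end leans towards row_end, and it folds down when pushed that way or pressed from above. Light friction hinge (about 0.3 N at mid-flap, more near the hinge), no spring: stays where left.
- highlighter: loose flat lime and black highlighter, 24 x 112 x 18 mm, lying on the notebook's cover beside the rail, roughly parallel to it. Origin under its middle. Leave alone.
- sharpener: loose lime pencil sharpener, 16 x 26 x 13 mm, on the cover. Leave alone.
- eraser: loose white eraser, 20 x 45 x 12 mm, on the desk just outside the notebook's rail side. Leave alone.
- scissors: loose yellow-handled scissors, 165 mm long, 10 mm high, lying on the desk. Leave alone.
- pencil_cup: loose black cup of pencils, 76 mm across, 170 mm high with the pencils. Leave alone.
- stapler: loose blue stapler, 130 x 34 x 55 mm. Leave alone.
- glue_stick: loose upright glue stick, 28 mm across, 90 mm high. Leave alone.

How it is judged:
By the outcome, as a careful person would: the job done as asked, in the order asked, and still so for the second after the job is handed in, with the robot touching nothing.
It also fails if it takes over 35 s, if anything falls off the work surface, if the arm or the gripper's body presses on something with over 40 N, if the wrist force passes 120 N, or if a joint passes its speed limit or range.

## Working session

There is one attempt and no reset: what is moved stays moved. The work goes in short steps, Python scripts to look and compute and a tool call to move; the robot and the scene stay as the last step left them, time stands still between calls to the robot, and variables do not carry over. Pictures are saved under pics/ and viewed, at most 10 in all, crops included, and the job is handed in when it is done.

Besides the shell and the picture viewer there is one more tool, called after ">>>" by a JSON object that holds its "fn" and its "kwargs", one argument or row to a line. step_arm: Moves the arm, as the interface text tells. Shifts and turns lie within -1 to 1; 1 stands for 0.025 m of shift or 5 degrees of turn. Its arguments: {"type":"object","properties":{"series":{"type":"array","items":{"type":"array","items":{"type":"number","minimum":-1,"maximum":1}}},"grip":{"type":"number"}},"required":["series"]}

```bash
mkdir -p pics
cat > h.py <<'E'
import numpy as np, cv2
from plant import env, viewer, ticket, finder
def cam(n):
    m=viewer.camera_model(n); return np.array(m["camera_matrix"],float),np.array(m["D"],float),np.array(m["rvec"],float),np.array(m["tvec"],float).reshape(3)
def back(n,px,z):
    K,D,r,t=cam(n); R=cv2.Rodrigues(r)[0]
    u=cv2.undistortPoints(np.array(px,float).reshape(-1,1,2),K,D).reshape(-1,2)
    d=np.c_[u,np.ones(len(u))]@R; c=-R.T@t
    return c+d*((z-c[2])/d[:,2])[:,None]
def proj(n,P):
    K,D,r,t=cam(n); return cv2.projectPoints(np.array(P,float).reshape(-1,1,3),r,t,K,D)[0].reshape(-1,2)
E
python3 - <<'E'
from h import *
s=env.state(); print({k:np.round(v,3) for k,v in s.items()})
for n in("top","scene"):
    cv2.imwrite(f"pics/{n}0.png",viewer.get_image(n)[:,:,::-1])
    print(n,np.round(-cv2.Rodrigues(cam(n)[2])[0].T@cam(n)[3],2))
    for t in("notebook","clasp0","row_start","highlighter","eraser"):
        print(n,t,[(np.round(d["bbox"]).tolist(),round(d["score"],2)) for d in finder.search_frame(n,t)[:6]])
E
```

```text
{'clock': np.float64(0.0), 'joints': array([-1.249,  0.592,  0.048,  1.61 , -0.033,  0.943, -0.034]), 'dq': array([-0.   ,  0.001, -0.   , -0.001, -0.002, -0.001, -0.001]), 'tau': array([ 0.0000e+00, -5.4868e+01,  1.5460e+00, -1.9813e+01,  9.0000e-03,
        9.0000e-03, -0.0000e+00]), 'tool_pos': array([0.292, 0.662, 0.23 ]), 'ee_rot': array([-0.   ,  0.206,  0.978, -0.001]), 'contact_force': array([-0.068,  0.502,  0.141]), 'moment': array([-0.009,  0.023,  0.007]), 'grasp_force': np.float64(0.0), 'gripper_width': np.float64(0.999)}
top [0.4  0.   0.89]
top notebook [([325.0, 230.0, 126.0, 114.0], 0.59)]
top clasp0 [([299.0, 242.0, 12.0, 13.0], 0.53), ([323.0, 255.0, 5.0, 11.0], 0.5), ([325.0, 290.0, 25.0, 18.0], 0.49), ([312.0, 249.0, 8.0, 12.0], 0.4), ([283.0, 238.0, 9.0, 11.0], 0.4)]
top row_start [([326.0, 230.0, 126.0, 115.0], 0.57)]
top highlighter [([346.0, 222.0, 55.0, 31.0], 0.86), ([353.0, 269.0, 13.0, 10.0], 0.42)]
top eraser [([325.0, 290.0, 25.0, 21.0], 0.66)]
scene [ 1.12 -0.35  1.05]
scene notebook [([305.0, 272.0, 102.0, 65.0], 0.85)]
scene clasp0 [([266.0, 251.0, 3.0, 11.0], 0.59), ([334.0, 242.0, 11.0, 6.0], 0.55), ([296.0, 249.0, 7.0, 12.0], 0.54), ([306.0, 245.0, 5.0, 10.0], 0.41), ([183.0, 363.0, 54.0, 63.0], 0.35)]
scene row_start [([307.0, 272.0, 100.0, 68.0], 0.9), ([280.0, 234.0, 17.0, 13.0], 0.31)]
scene highlighter [([298.0, 278.0, 51.0, 20.0], 0.91)]
scene eraser [([279.0, 235.0, 15.0, 13.0], 0.64)]
```

View pics/top0.png

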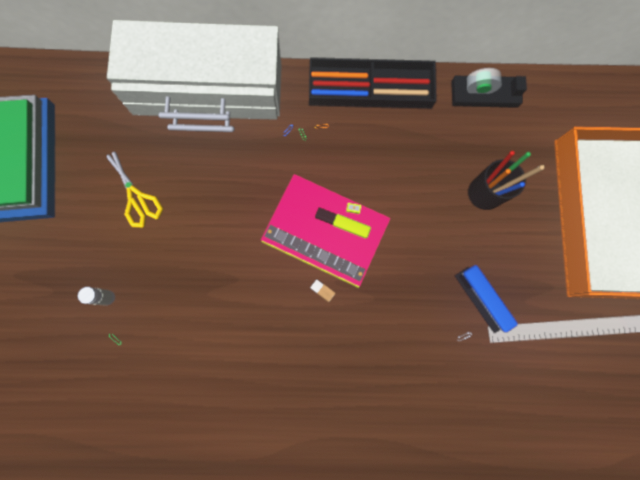

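View pics/scene0.png

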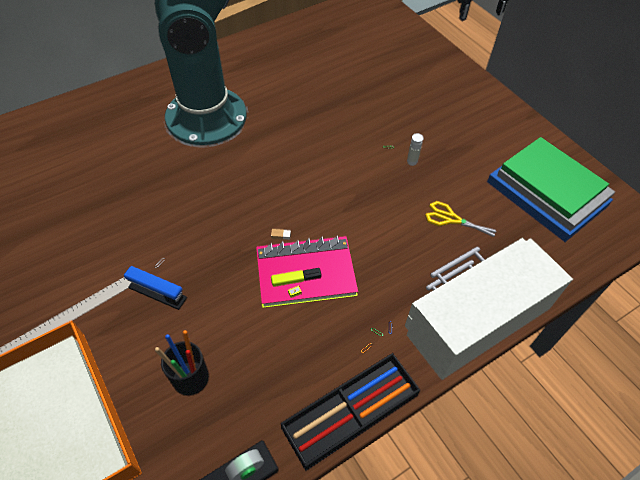

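```bash
cat >> h.py <<'E'
def fit():
    # edges of the notebook's cover from pink mask in both pictures, fit x,y,yaw
    from scipy.optimize import least_squares
    res={}
    for n in("top","scene"):
        im=viewer.get_image(n); hsv=cv2.cvtColor(im,cv2.COLOR_RGB2HSV)
        m=cv2.inRange(hsv,(155,120,90),(178,255,255))
        m=cv2.morphologyEx(m,cv2.MORPH_CLOSE,np.ones((5,5)))
        c=max(cv2.findContours(m,0,2)[0],key=cv2.contourArea); res[n]=(im,c)
    return res
E
python3 - <<'E'
from h import *
r=fit(); out=[]
for n in r:
    im,c=r[n]; q=cv2.approxPolyDP(cv2.convexHull(c),6,True).reshape(-1,2)
    P=back(n,q,.02); print(n,q.tolist(),np.round(P,4).tolist(), np.round(np.linalg.norm(P-np.roll(P,-1,0),axis=1),3))
    (x,y,w,h)=cv2.boundingRect(c); cx,cy=x+w//2,y+h//2
    out.append(cv2.resize(im[cy-60:cy+60,cx-75:cx+75],None,fx=5,fy=5,interpolation=2)[:, :, ::-1]); print(n,"crop origin",cx-75,cy-60)
    cv2.imwrite(f"pics/{n}1.png",out[-1])
E
```

```text
top [[293, 174], [390, 218], [360, 285], [260, 239]] [[0.688, 0.0385, 0.02], [0.603, -0.1545, 0.02], [0.4705, -0.096, 0.02], [0.5547, 0.0983, 0.02]] [0.211 0.145 0.212 0.146]
top crop origin 250 170
scene [[346, 236], [357, 291], [261, 302], [257, 246]] [[0.5559, 0.0948, 0.02], [0.6893, 0.0338, 0.02], [0.6024, -0.156, 0.02], [0.4713, -0.0941, 0.02]] [0.147 0.209 0.145 0.207]
scene crop origin 232 210
```

View pics/top1.png

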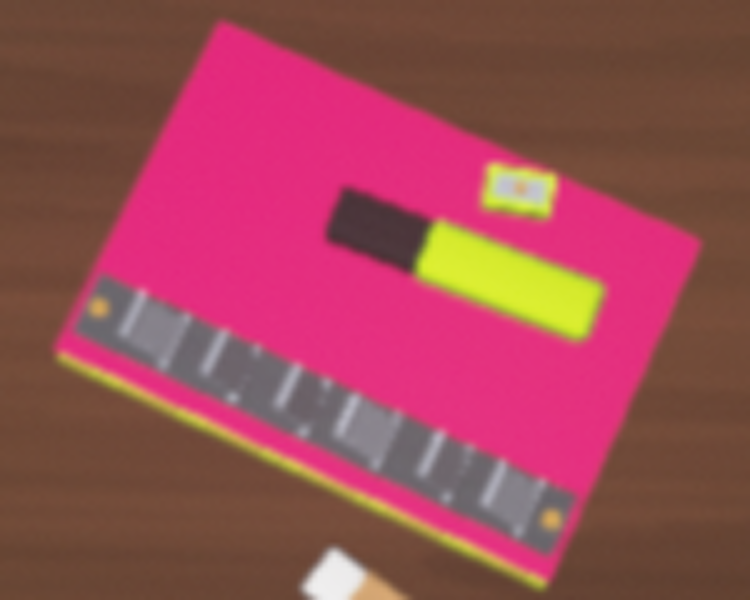

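View pics/scene1.png

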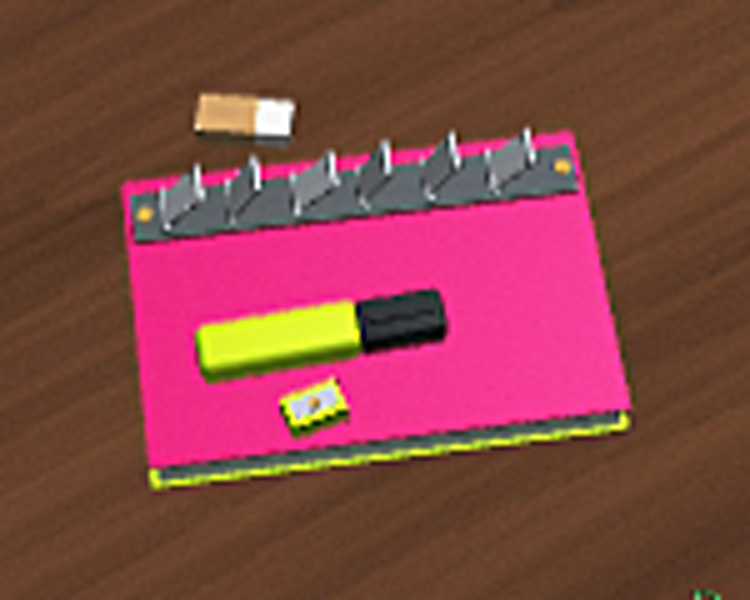

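The top crop shows the rail's right end (575,525 in the crop) as the start. The clasps lean left, towards notebook +y, and the highlighter is about 50 mm clear of the rail. The estimated notebook centre is (0.579, -0.029) with its y axis at about 66°. The tool's y already lies along the row, so I'm setting out shut, with no turning.

>>> {"fn": "step_arm", "kwargs": {
  "series": [
    [-0.65,-0.83,0,0,0,0],
    [-0.65,-0.83,0,0,0,0],
    [-0.65,-0.83,0,0,0,0],
    [-0.65,-0.83,0,0,0,0],
    [-0.65,-0.83,0,0,0,0],
    [-0.65,-0.83,0,0,0,0],
    [-0.65,-0.83,0,0,0,0],
    [-0.65,-0.83,0,0,0,0],
    [-0.65,-0.83,0,0,0,0],
    [-0.65,-0.83,0,0,0,0]
  ],
  "grip": 255
}}

```text
clock: 1.7
tool_pos: [0.358, 0.4068, 0.2316]
ee_rot: [0.0, 0.206, 0.978, 0.0]
contact_force: [-0.0, -0.1, -0.2]
gripper_width: 0.005
grasp_force: 0.0
```

>>> {"fn": "step_arm", "kwargs": {
  "series": [
    [-0.65,-0.83,0,0,0,0],
    [-0.65,-0.83,0,0,0,0],
    [-0.65,-0.83,0,0,0,0],
    [-0.65,-0.83,0,0,0,0],
    [-0.65,-0.83,0,0,0,0],
    [-0.65,-0.83,0,0,0,0],
    [-0.65,-0.83,0,0,0,0],
    [-0.65,-0.83,0,0,0,0],
    [-0.65,-0.83,0,0,0,0],
    [-0.65,-0.83,0,0,0,0]
  ]
}}

```text
clock: 2.7
tool_pos: [0.4229, 0.1514, 0.2316]
ee_rot: [0.0, 0.206, 0.978, 0.0]
contact_force: [1.0, 0.2, 0.2]
gripper_width: -0.002
grasp_force: 0.0
```

>>> {"fn": "step_arm", "kwargs": {
  "series": [
    [-0.65,-0.83,0,0,0,0],
    [-0.65,-0.83,0,0,0,0],
    [-0.65,-0.83,0,0,0,0],
    [-0.65,-0.83,0.4,0,0,0],
    [-0.65,-0.83,0.6,0,0,0],
    [-0.65,-0.83,0.8,0,0,0],
    [-0.65,-0.83,0.8,0,0,0],
    [-0.65,-0.83,0.8,0,0,0],
    [-0.65,-0.83,0.8,0,0,0],
    [-0.65,-0.83,0.6,0,0,0]
  ]
}}

```text
clock: 3.7
tool_pos: [0.4877, -0.1041, 0.1104]
ee_rot: [-0.0, 0.206, 0.978, 0.0]
contact_force: [0.0, 0.3, -0.4]
gripper_width: -0.003
grasp_force: 0.0
```

Run:
```python
from h import *
C=np.array([.5794,-.0294]);a=np.radians(66.0);uy=np.array([np.cos(a),np.sin(a)]);ux=np.array([uy[1],-uy[0]])
def W(x,y,z): return np.r_[C+ux*x+uy*y,z]
P=[W(-.065,-.102,.024),W(-.039,-.102,.024),W(-.039,.102,.024),W(-.065,.102,.024)]
H=[W(-.052+e,-.087+.03*i,.026) for i in range(6) for e in(-.009,.009)]
s=env.state();T=s["tool_pos"];d=np.array(T)[:2]-C
print(T,s["ee_rot"],"s from start",d@uy+.087,"off",d@ux+.052)
import scipy.spatial.transform as t
q=s["ee_rot"];R=t.Rotation.from_quat([q[1],q[2],q[3],q[0]]).as_matrix();print(np.round(R,3).tolist())
tiles=[]
for n,ox,oy in(("top",262,190),("scene",245,190)):
    im=viewer.get_image(n)[:,:,::-1]; S=6; c=cv2.resize(im[oy:oy+110 if n=="top" else oy+75,ox:ox+130],None,fx=S,fy=S,interpolation=2)
    f=lambda p:tuple(int(v) for v in ((p-[ox,oy]+.5)*S))
    pp=[f(p) for p in proj(n,P)]
    for i in range(4): cv2.line(c,pp[i],pp[(i+1)%4],(0,255,0),1)
    for p in proj(n,H): cv2.circle(c,f(p),3,(255,255,0),1)
    tiles.append(c)
w=np.vstack([cv2.resize(t_,None,fx=.53,fy=.53) for t_ in tiles]); print(w.shape); cv2.imwrite("pics/ov.png",w[:600])
```

```text
[ 0.48765444 -0.10408414  0.11037866] [-1.33972795e-04  2.06294240e-01  9.78489993e-01  4.38172401e-05] s from start -0.018543638592505657 off -0.0014369584121783005
[[-0.915, 0.404, -0.0], [0.404, 0.915, 0.0], [0.0, 0.0, -1.0]]
(588, 413, 3)
```

View pics/ov.png

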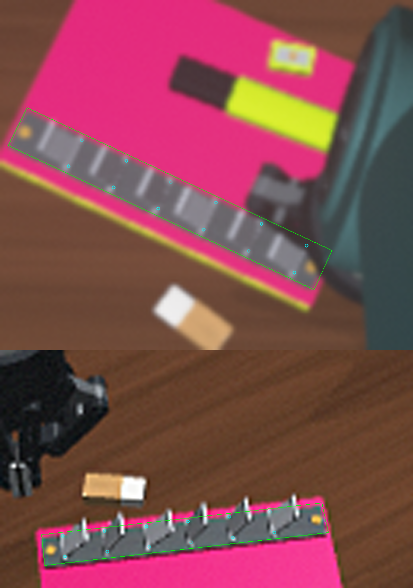

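The overlay matches the rail and hinges to 1–2 mm in both views. The tool is 18.5 mm before the first hinge and 1.4 mm off the centre line. I'm backing off slightly and going down behind the first clasp.

>>> {"fn": "step_arm", "kwargs": {
  "series": [
    [-0.06,-0.3,0.2,0,0,0],
    [0,0,0.6,0,0,0],
    [0,0,0.7,0,0,0],
    [0,0,0.6,0,0,0],
    [0,0,0.5,0,0,0],
    [0,0,0.3,0,0,0],
    [0,0,0.2,0,0,0],
    [0,0,0.1,0,0,0],
    [0,0,0,0,0,0],
    [0,0,0,0,0,0]
  ]
}}

```text
clock: 4.8
tool_pos: [0.486, -0.1107, 0.0316]
ee_rot: [0.0, 0.206, 0.978, -0.0]
contact_force: [0.8, -0.4, 0.1]
gripper_width: -0.001
grasp_force: 0.0
```

>>> {"fn": "step_arm", "kwargs": {
  "series": [
    [0,0,0.12,0,0,0],
    [0,0,0,0,0,0],
    [0,0.2,0,0,0,0],
    [0,0.2,0,0,0,0],
    [0,0.2,0,0,0,0],
    [0,0.2,0,0,0,0],
    [0,0.2,0,0,0,0],
    [0,0.2,0,0,0,0],
    [0,0.2,0,0,0,0],
    [0,0.2,0,0,0,0]
  ]
}}

```text
clock: 5.8
tool_pos: [0.5022, -0.0733, 0.0283]
ee_rot: [0.0, 0.206, 0.979, 0.0]
contact_force: [-0.4, -0.3, -0.7]
gripper_width: 0.001
grasp_force: 0.1
```

Run:
```python
from h import *
im=viewer.get_image("scene")[:,:,::-1]
cv2.imwrite("pics/s2.png",cv2.resize(im[195:295,225:375],None,fx=5,fy=5,interpolation=2))
print(env.state()["contact_force"])
```

```text
[-0.12853343  1.49724909 -0.02786221]
```

View pics/s2.png

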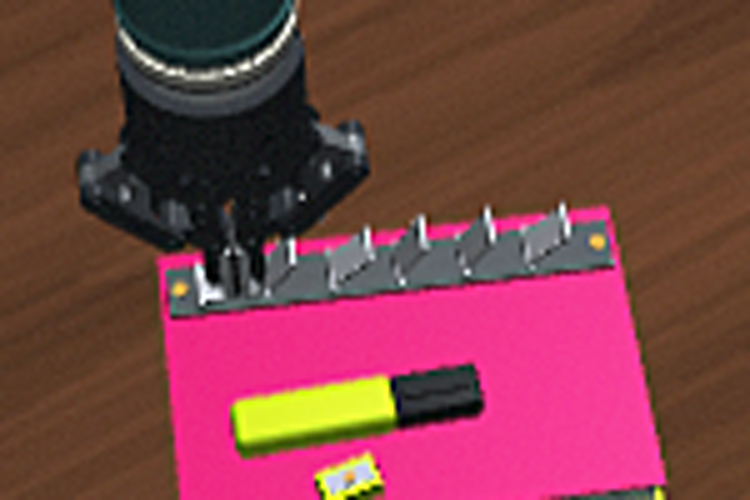

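The first clasp is flat under the fingers, the notebook hasn't moved and the forces are about 1 N. I'm lowering slightly and carrying on.

>>> {"fn": "step_arm", "kwargs": {
  "series": [
    [0,0.1,0.03,0,0,0],
    [0,0.2,0,0,0,0],
    [0,0.2,0,0,0,0],
    [0,0.2,0,0,0,0],
    [0,0.2,0,0,0,0],
    [0,0.2,0,0,0,0],
    [0,0.2,0,0,0,0],
    [0,0.2,0,0,0,0],
    [0,0.2,0,0,0,0],
    [0,0.2,0,0,0,0]
  ]
}}

```text
clock: 6.85
tool_pos: [0.5203, -0.0318, 0.0277]
ee_rot: [-0.001, 0.207, 0.978, -0.001]
contact_force: [-2.3, -5.5, 7.0]
gripper_width: 0.006
grasp_force: 4.2
```

Downward force is 7 N and drag 6 N, more than I want, so I'm easing up a little.

>>> {"fn": "step_arm", "kwargs": {
  "series": [
    [0,0,-0.02,0,0,0],
    [0,0.2,0,0,0,0],
    [0,0.2,0,0,0,0],
    [0,0.2,0,0,0,0],
    [0,0.2,0,0,0,0],
    [0,0.2,0,0,0,0],
    [0,0.2,0,0,0,0],
    [0,0.2,0,0,0,0],
    [0,0.2,0,0,0,0],
    [0,0.2,0,0,0,0]
  ]
}}

```text
clock: 7.85
tool_pos: [0.5397, 0.0115, 0.0281]
ee_rot: [0.0, 0.206, 0.979, 0.0]
contact_force: [0.2, 0.4, 0.3]
gripper_width: 0.003
grasp_force: 0.1
```

Run:
```python
from h import *
r=fit()
im,c=r["scene"]; q=cv2.approxPolyDP(cv2.convexHull(c),6,True).reshape(-1,2); print(q.tolist())
cv2.imwrite("pics/s3.png",cv2.resize(im[195:295,225:375,::-1],None,fx=5,fy=5,interpolation=2))
```

```text
[[351, 238], [359, 293], [263, 300], [261, 244]]
```

View pics/s3.png

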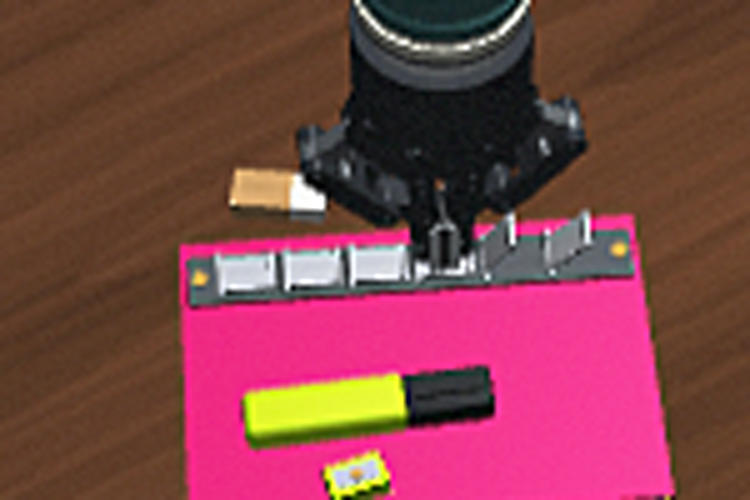

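The notebook slid a few pixels on the firm stretch. I'm measuring by how much before going on.

```bash
cat > fitp.py <<'E'
from h import *
from scipy.optimize import least_squares
def contour(im):
    hsv=cv2.cvtColor(im,cv2.COLOR_RGB2HSV); m=cv2.inRange(hsv,(155,120,90),(178,255,255))
    m=cv2.morphologyEx(m,cv2.MORPH_CLOSE,np.ones((5,5)))
    return cv2.convexHull(max(cv2.findContours(m,0,2)[0],key=cv2.contourArea)).reshape(-1,2).astype(float)
def corners(p):
    c,s=np.cos(p[2]),np.sin(p[2]); L=np.array([[-.074,-.105],[.074,-.105],[.074,.105],[-.074,.105]])
    return np.c_[L@np.array([[c,s],[-s,c]])+p[:2],np.full(4,.02)]
def pose(n,im):
    h=contour(im); pts=[]
    for a,b in zip(h,np.roll(h,-1,0)):
        k=max(1,int(np.hypot(*(b-a))/2)); pts+=[a+(b-a)*i/k for i in range(k)]
    pts=np.array(pts)
    def f(p):
        q=proj(n,corners(p)).astype(np.float32).reshape(-1,1,2)
        return [cv2.pointPolygonTest(q,(float(x),float(y)),True) for x,y in pts]
    return least_squares(f,[.5794,-.0294,np.radians(-24)],loss="soft_l1",f_scale=.7,diff_step=1e-3).x
E
python3 - <<'E'
from fitp import *
for n,f in(("scene","pics/scene0.png"),("top","pics/top0.png"),("scene",None)):
    im=cv2.imread(f)[:,:,::-1].copy() if f else viewer.get_image(n)
    p=pose(n,im); print(n,np.round(p[:2],4),np.degrees(p[2]))
T=np.array(env.state()["tool_pos"]);c,s=np.cos(p[2]),np.sin(p[2]);d=T[:2]-p[:2]
print("tool s",d@[-s,c]+.087,"off",d@[c,s]+.052)
for t in ("highlighter","sharpener","eraser"):
    print(t,[np.round(x["bbox"],1).tolist() for x in finder.search_frame("scene",t)[:1]])
E
```

```text
scene [ 0.5825 -0.0318] -23.265895541101333
top [ 0.5796 -0.0291] -23.91313877435267
scene [ 0.5836 -0.0248] -27.402437740189626
tool s 0.09910055074287677 off -0.0036824665137873067
highlighter [[300.5, 276.6, 49.3, 16.3]]
sharpener [[297.6, 291.2, 15.9, 6.5]]
eraser [[280.9, 234.0, 16.3, 11.2]]
```

The notebook moved about 7 mm and turned about -4°. I'll finish the row with no downward load, following the rail's new line, and then ease the notebook back.

>>> {"fn": "step_arm", "kwargs": {
  "series": [
    [-0.03,0.2,-0.005,0,0,0],
    [-0.03,0.2,0,0,0,0],
    [-0.03,0.2,0,0,0,0],
    [-0.03,0.2,0,0,0,0],
    [-0.03,0.2,0,0,0,0],
    [-0.025,0.2,0,0,0,0],
    [-0.02,0.2,0,0,0,0],
    [-0.02,0.2,0,0,0,0],
    [-0.02,0.2,0,0,0,0],
    [-0.02,0.2,0,0,0,0]
  ]
}}

```text
clock: 9.15
tool_pos: [0.565, 0.0533, 0.0282]
ee_rot: [-0.0, 0.207, 0.978, -0.0]
contact_force: [-0.8, -0.4, 0.2]
gripper_width: -0.001
grasp_force: 0.4
```

>>> {"fn": "step_arm", "kwargs": {
  "series": [
    [-0.015,0.2,0,0,0,0],
    [-0.015,0.2,0,0,0,0],
    [-0.015,0.2,0,0,0,0],
    [-0.015,0.2,0,0,0,0],
    [-0.015,0.2,0,0,0,0],
    [-0.015,0.2,0,0,0,0],
    [-0.015,0.2,0,0,0,0],
    [0,0.2,0,0,0,0],
    [0,0.2,0,0,0,0],
    [0,0.2,0,0,0,0]
  ]
}}

```text
clock: 10.15
tool_pos: [0.588, 0.0989, 0.0282]
ee_rot: [-0.0, 0.206, 0.978, -0.0]
contact_force: [0.1, -0.1, 0.1]
gripper_width: 0.002
grasp_force: 0.0
```

Run:
```python
from fitp import *
ims={}
for n in("scene","top"):
    im=ims[n]=viewer.get_image(n)
    p=pose(n,im); print(n,np.round(p[:2],4),np.degrees(p[2]))
    T=np.array(env.state()["tool_pos"]);c,s=np.cos(p[2]),np.sin(p[2]);d=T[:2]-p[:2]
    print("tool s",d@[-s,c]+.087,"off",d@[c,s]+.052)
w=np.vstack([cv2.resize(ims["scene"][200:260,245:375],None,fx=5,fy=5,interpolation=2),cv2.resize(ims["top"][225:285,245:375],None,fx=5,fy=5,interpolation=2)])
cv2.imwrite("pics/s4.png",w[:,:,::-1])
```

```text
scene [ 0.5855 -0.0254] -27.041702024970007
tool s 0.20017980864842017 off -0.0024005175898225706
top [ 0.5829 -0.0224] -27.312216266826006
tool s 0.19794028589364707 off 0.0008332276601085917
```

View pics/s4.png

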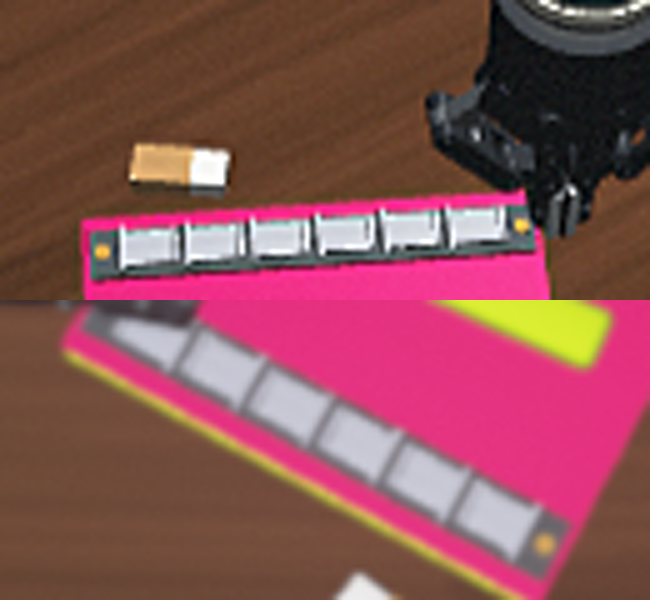

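All six clasps are flat in both views. The notebook is about 7 mm and 3.4° off its place. Pushing its far end gently back along the same line should undo both.

>>> {"fn": "step_arm", "kwargs": {
  "series": [
    [0,0.5,0,0,0,0],
    [0,0.4,0,0,0,0],
    [0,0,0.3,0,0,0],
    [0,0,0.3,0,0,0],
    [0,0,0.1,0,0,0],
    [0,-0.2,0,0,0,0],
    [0,-0.2,0,0,0,0],
    [0,-0.1,0,0,0,0],
    [0,-0.1,0,0,0,0],
    [0,0,0,0,0,0]
  ]
}}

```text
clock: 11.25
tool_pos: [0.5909, 0.1046, 0.011]
ee_rot: [0.0, 0.207, 0.978, -0.0]
contact_force: [-0.2, 0.6, -1.2]
gripper_width: -0.003
grasp_force: 0.0
```

>>> {"fn": "step_arm", "kwargs": {
  "series": [
    [0,-0.06,0,0,0,0],
    [0,-0.06,0,0,0,0],
    [0,-0.06,0,0,0,0],
    [0,-0.06,0,0,0,0],
    [0,-0.06,0,0,0,0],
    [0,-0.06,0,0,0,0],
    [0,-0.06,0,0,0,0],
    [0,0,0,0,0,0],
    [0,0,0,0,0,0],
    [0,0,0,0,0,0]
  ]
}}

```text
clock: 12.25
tool_pos: [0.5864, 0.0955, 0.0107]
ee_rot: [-0.0, 0.206, 0.978, -0.0]
contact_force: [0.8, 3.0, 1.7]
gripper_width: 0.001
grasp_force: 1.5
```

```bash
cat > m.py <<'E'
from fitp import *
for n in("scene","top"):
    p=pose(n,viewer.get_image(n)); print(n,np.round(p[:2],4),np.degrees(p[2]))
    T=np.array(env.state()["tool_pos"]);c,s=np.cos(p[2]),np.sin(p[2]);d=T[:2]-p[:2]
    print("tool s",d@[-s,c]+.087,"off",d@[c,s]+.052)
E
python3 m.py
```

```text
scene [ 0.586  -0.0344] -25.368360626944774
tool s 0.20459315550198712 off -0.0032247289015985975
top [ 0.5819 -0.0308] -25.77775872696516
tool s 0.20270684838747322 off 0.0011888730598134459
```

The notebook is back to within about 3 mm and 2° of where it lay, which is enough. I'm backing off and rising.

>>> {"fn": "step_arm", "kwargs": {
  "series": [
    [0,0.2,0,0,0,0],
    [0,0.4,0,0,0,0],
    [0,0.2,-0.5,0,0,0],
    [0,0,-1,0,0,0],
    [0,0,-1,0,0,0],
    [0,0.5,-1,0,0,0],
    [0,0.8,-1,0,0,0],
    [0,1,-1,0,0,0],
    [0,1,-0.5,0,0,0],
    [0,0.8,0,0,0,0]
  ]
}}

```text
clock: 13.35
tool_pos: [0.6385, 0.2101, 0.1645]
ee_rot: [0.003, 0.206, 0.979, 0.002]
contact_force: [-0.6, 0.1, -0.3]
gripper_width: -0.004
grasp_force: 0.0
```

```bash
python3 m.py
python3 - <<'E'
from fitp import *
a=viewer.get_image("scene");b=viewer.get_image("top")
w=np.vstack([cv2.resize(a[200:300,245:375],None,fx=3,fy=3,interpolation=2),cv2.resize(b[205:295,255:385],None,fx=3,fy=3,interpolation=2)])
cv2.imwrite("pics/s5.png",w[:,:,::-1])
E
```

```text
scene [ 0.5848 -0.0338] -25.337215351224884
tool s 0.3346597382279007 off -0.005304190903265872
top [ 0.5818 -0.0308] -25.776707808780866
tool s 0.33030085411102555 off -0.0038692325340798084
```

View pics/s5.png

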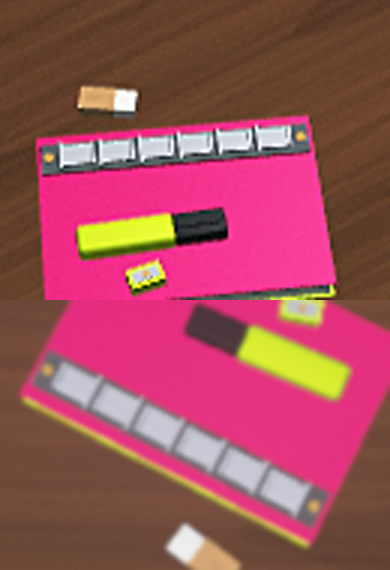

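Both views show all six clasps flat. The notebook is close to its first place, the small things are undisturbed and the arm is clear.

```bash
python3 -c "
from h import *
print(ticket.job_done())"
```

```text
the job is handed in; nothing more can be done
None
```

All six clasps were folded flat in order from the first to the last, and the job is handed in at about 14 s; on the way the notebook slid about 7 mm and turned about 3.5°, so I pushed it back to within roughly 3 mm and 2° of where it lay, and in the pictures the eraser, highlighter and sharpener look undisturbed.

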